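# Unlatch and hold up the plate shaker's clamp arm

## Task

Someone left the small tube block lying on the clamp arm of the plate shaker. Set it, upright and lengthwise, on the narrow raised rest and let go of it; then pull the clamp arm's sprung latch sideways by its tab, lift the arm's head off the ball until it is some 90 mm higher, and finish while still holding the arm up, motionless, so that a colleague can take out the plate. Keep the block upright throughout and leave the mortar, wash bottle and tube rack alone.

Things in the scene. Friction and masses are not known exactly. Their poses are not given: they have to be found in the camera images.
- shaker: Fixed plate shaker, white and grey, 240 (x) x 300 (y) x 60 mm high, a microplate on its deck. Origin: centre of its underside; z up, turned only about z. An aluminium clamp arm, 30 mm wide, runs above it along the shaker's y axis, its flat top 122 mm above the bench, from the hinge at y = +115 mm to a dark socket head at y = -115 mm.
- hinge (a point): Middle of the clamp arm's hinge axis, at x 0, y +115, z 116 mm in the shaker's frame; the hinge axis runs along the shaker's x. It lies between two dark cheeks up to 130 mm high. Axes as the shaker's.
- head (a point): Centre of the top of the arm's dark steel socket head (44 x 50 mm in x and y, 40 mm high), at x 0, y -115, z 122 mm in the shaker's frame when down over the steel ball on its stud; moves with the arm.
- clamp_arm (a joint): Hinge angle of the clamp arm, rad: 0 when down on the ball, grows as the head rises, stop at 0.8. The head is 230 mm from the hinge axis, so 0.4 rad raises it about 90 mm. It cannot rise while the latch is in. The arm weighs about 0.5 kg with head and latch and falls back when let go; holding its head up takes about 3 N.
- latch (a joint): Slide of the latch in the arm's head, m: 0 when sprung in under the ball, stop at 0.013. It is pulled towards the shaker's -x, out of the side of the head. The spring gives 4 N at 0 and 9 N at 0.013; the ball is free from 0.008 on. The spring draws the latch in again when let go.
- tab: The latch's pull tab: steel plate 10 (x) x 30 (y) x 62 mm (z) at the end of the latch rod. Origin: its centre, with the arm down at x -65, y -115, z 106 mm in the shaker's frame (top 137 mm above the bench); axes as the shaker's; tilts with the arm. A 32 mm gap parts it from the head; in it runs the rod with coil, 14 mm thick, axis 25 mm below the tab's centre. The arm can be lifted by the tab.
- tube_block: Loose aluminium block 36 (x) x 60 (y) x 35 mm high with three blue-capped tubes in a row standing out of it, 52 mm high in all, about 0.2 kg. Origin: centre of its underside. It lies lengthwise on the top of the clamp arm, between the middle and the hinge.
- rest: Fixed narrow raised rest: an aluminium ledge 30 mm wide (x), 120 mm long (y), its flat top 70 mm above the bench, on a thin web and a dark foot plate 70 x 110 mm. Origin: centre of its underside. It stands to the left or the right of the shaker.
- rest_top (a point): Centre of the ledge's flat top; axes as the rest's.
- mortar: Loose white ceramic mortar with its pestle, 94 mm across, about 70 mm high; bystander. Origin: centre of its underside. It stands on the other side of the shaker from the rest.
- wash_bottle: Loose white wash bottle with an orange cap and spout, 68 mm across, 185 mm high; bystander. Origin: centre of its underside.
- tube_rack: Loose white rack of blue-capped tubes, 80 x 160 x 80 mm high; bystander. Origin: centre of its underside.
Mind the look-alikes: they are no part of the job. What is shaped like the tube_block but purple is not meant. What is shaped like the rest but purple is not meant.

How it is judged:
On the way, in this order (a step that is already met when the one before it is completed fails the run):
1. the tube block stands upright, lengthwise, on the narrow rest, let go (contact force between tube_block and rest above 0.5 N and contact force between tube_block and the fingers below 0.1 N and angle between tube_block's own z axis and vertical below 0.12 rad and angle between the y axis of tube_block and the y axis of rest_top, either way round below 0.4 rad and z of tube_block in the frame of rest_top above -0.005 m and value of joint clamp_arm below 0.03 rad), for 0.2 s.
2. the latch is pulled out sideways while the arm is still down on the ball (value of joint latch above 0.007 m and value of joint clamp_arm below 0.03 rad), for 0.05 s.
At the end, for the whole second after the job is handed in: The clamp arm is held up by the fingers (contact over 1 N) at more than 0.3 rad (head about 68 mm up), moving slower than 0.1 rad/s; the tube block stands let go and at rest on top of the narrow rest, upright within 0.12 rad and along it within 0.4 rad (value of joint clamp_arm above 0.3 rad and velocity of joint clamp_arm between -0.1 and 0.1 rad/s and contact force between the fingers and shaker above 1 N and contact force between tube_block and rest above 0.5 N and contact force between tube_block and shaker below 0.1 N and contact force between tube_block and the fingers below 0.1 N and angle between tube_block's own z axis and vertical below 0.12 rad and angle between the y axis of tube_block and the y axis of rest_top, either way round below 0.4 rad and z of tube_block in the frame of rest_top above -0.005 m and linear speed of tube_block below 0.03 m/s); the arm keeps its last pose, push and grip.
It fails at once if the tube block is tipped more than 0.6 rad (angle between tube_block's own z axis and vertical above 0.6 rad).
It fails at once if the mortar is moved more than 30 mm (distance of mortar from where it was at the start of the episode above 0.03 m).
It fails at once if the wash bottle is moved more than 30 mm (distance of wash_bottle from where it was at the start of the episode above 0.03 m).
It fails at once if the tube rack is moved more than 30 mm (distance of tube_rack from where it was at the start of the episode above 0.03 m).
It also fails if it takes over 58 s, if anything falls off the work surface, if the arm or the gripper's body presses on something with over 40 N, if the wrist force passes 120 N, or if a joint passes its speed limit or range.

## Robot

A 6-joint arm with a two-finger parallel gripper is mounted at the origin on the work surface. World frame = base frame: x ahead of the robot, y to its left, z up, the work surface at z = 0. Lengths are in m, angles in rad, forces in N, time in s.
With the tool pointing down it reaches from about 0.3 to 0.775 m from the base axis. Payload 14.6 kg.
Tool frame: the origin (TCP) lies at the very end of the fingers, on their centre line; the grasp point (between the pads) lies 19 mm behind it; z points along the fingers, y is the line along which they close (so a half turn about z gives the same grasp; the last joint's range is limited). The gripper opens to 94 mm and grips with 3 to 60 N. Pads are 16 mm wide; open, the fingers measure 119 mm over their backs; the gripper's body (75 mm by 177 mm) begins 78 mm behind the grasp point.
Start: joints at [1.248, 0.3, 1.521, -0, 1.321, -0.067], TCP at [0.139, 0.532, 0.205] pointing down, gripper open.
Joint ranges: [-3.03, 3.03], [-0.79, 2.21], [0.23, 2.52], [-1.04, 4.18], [0, 3.07], [-2.55, 2.55]. Speed limits (rad/s): [2.22, 2.22, 2.57, 3.14, 3.14, 3.14].

## Interface

Orientations are given as [roll, pitch, yaw] about the fixed x, y, z axes, in that order (R = Rz(yaw) Ry(pitch) Rx(roll)).
In Python, from station import ctrl gives the robot as it stands.
- The arm moves only by the shell command python3 -m pendant 'ROWS' [OPENING] [FORCE]. ROWS is JSON, a list of rows, each a list of 2 entries, a list of its own where there are three numbers: the shift along the world's x, y, z in cm, then the turn about the world's z in rad. A call has 1 to 20 rows; each row shifts and turns the commanded pose from where the row before left it; what a row does not reach is not made up. A row lasts 1/12 s, in which the tool goes at most 41.7 mm and 7.16 degrees, less where a joint would pass 70% of its speed; a pose out of reach is approached as far as the arm can. A call is refused whole if a number of a shift passes 4.17 or a number of a turn 0.125, either way. A call with a gripper value outside its range is refused whole. OPENING is the opening, from 0 (shut) to 1 (fully open), set as the call begins (- or left out, the last holds). The fingers move at their own pace and stop on an object; FORCE is the grip in N (left out, the last holds). Time passes only in rows, so rows that do not move let the fingers close. It gives the time, the measured TCP pose, the force, the opening and the grip force at its end, in the units of the state.
- ctrl.get_obs(): the state, without advancing time (a new reading comes with each control period).
- ctrl.camera(name): name is "side" or "top" or "wrist"; returns a dict with "color" (420x560x3 uint8, red, green, blue), "intrinsics" (3x3 intrinsics, pixels), "camera_from_world" (4x4, takes a point from world to camera coordinates). Camera axes: x right, y down, z forward; pixel columns grow to the right and rows downward; lengths in m; the calibration is good to about 2 mm. A picture is of the moment at which its call begins. There is no depth.
- ctrl.hand_in(): hands the job in; it is judged then, once.
The state is a dict: "time_s": time; "qpos": joint angles; "joint_vel": joint speeds; "tau": joint torques, N m; "ee_pos": TCP position; "eef_rot": TCP orientation; "force": force on the tool from outside, world axes, zero at the start; "moment": the same for the moment, N m; "grip_width": finger opening in m; "grip_force": force on a finger pad.
Only numpy, scipy, OpenCV 4.12 (cv2) and the standard library are available. Lean on these libraries where they do the work, as an engineer would, in place of code of your own. Each camera call takes 0.05 s, during which the arm holds its last target. There are 200 camera calls.

## Working session

There is one attempt and no reset: what is moved stays moved. The work goes in short steps, Python scripts to look and compute and a shell command to move; the robot and the scene stay as the last step left them, time stands still between calls to the robot, and variables do not carry over. Pictures are saved under pics/ and viewed, at most 10 in all, crops included, and the job is handed in when it is done.

```bash
mkdir -p pics
cat > h.py <<'E'
import numpy as np,cv2
from station import ctrl
def snap(n,f):
    c=ctrl.camera(n); cv2.imwrite('pics/'+f,c['color'][:,:,::-1]); np.savez('pics/'+f+'.npz',**{k:np.array(v) for k,v in c.items()}); return c
def ld(f): return np.load('pics/'+f+'.npz')
def ray(c,u,v):
    T=c['camera_from_world'];R=T[:3,:3];o=-R.T@T[:3,3]
    return o,R.T@np.linalg.inv(c['intrinsics'])@np.array([u,v,1.])
def onz(c,u,v,z):
    o,d=ray(c,u,v); return o+d*(z-o[2])/d[2]
def proj(c,p):
    T=c['camera_from_world'];q=c['intrinsics']@(T[:3,:3]@np.array(p)+T[:3,3]); return q[:2]/q[2]
E
python3 - <<'E'
from h import *
a=snap('top','t0.png')['color'];b=snap('side','s0.png')['color']
E
```

```text
(no output)
```

View pics/t0.png

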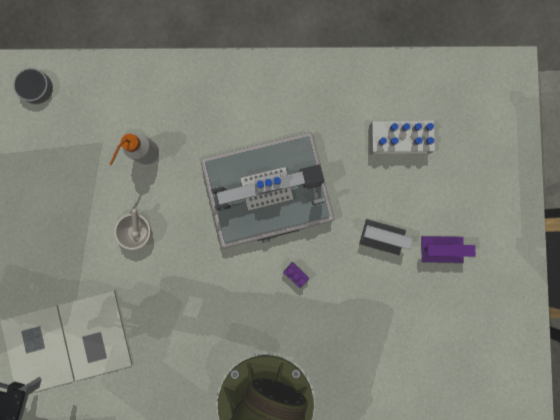

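View pics/s0.png

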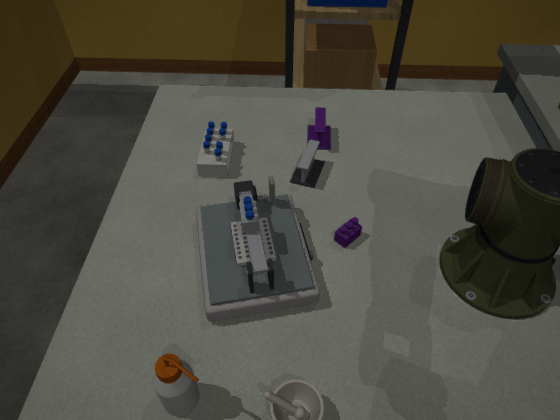

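The top view shows the shaker around (267,190), with the hinge at (220,197), the socket head at (313,177) and the tab near (320,202). Two things could be the block: the aluminium one with blue caps on the clamp arm at (268,184), and the purple one at (296,275), a look-alike. Two could be the rest: the aluminium ledge on a dark foot at (388,238), and the purple one at (447,250), a look-alike. By colour, the first of each pair is meant. I'll confirm with one enlarged crop.

Run:
```python
from h import *
c=ld('t0.png');im=c['color'][:,:,::-1]
k=im[120:270,195:425]; cv2.imwrite('pics/t0c.png',cv2.resize(k,None,fx=3.4,fy=3.4,interpolation=cv2.INTER_CUBIC))
for n,u,v,z in [('rest',388,238,.07),('block',268,184,.174),('head',313,177,.122),('hinge',220,197,.122),('tab',320,202,.137),('base',265,400,0),('bottle',130,143,.18),('rack',404,130,.08),('purpblk',296,275,.035),('prest',447,250,.07)]: print(n,onz(c,u,v,z).round(3))
hsv=cv2.cvtColor(im,cv2.COLOR_BGR2HSV)
m=cv2.inRange(hsv,(105,150,60),(125,255,255)); n,_,st,ce=cv2.connectedComponentsWithStats(m)
print([(st[i,4],ce[i].round(1),onz(c,*ce[i],.174).round(3)) for i in range(1,n) if ce[i][0]<330])
s=ld('s0.png');print(s['camera_from_world'].round(2))
```

```text
rest [ 0.427 -0.314  0.07 ]
block [ 0.554 -0.016  0.174]
head [ 0.576 -0.123  0.122]
hinge [0.529 0.101 0.122]
tab [ 0.514 -0.138  0.137]
base [ 0.008 -0.001  0.   ]
bottle [0.65 0.3  0.18]
rack [ 0.699 -0.358  0.08 ]
purpblk [ 0.333 -0.083  0.035]
prest [ 0.396 -0.461  0.07 ]
[(np.int32(31), array([268.3, 182.1]), array([ 0.558, -0.017,  0.174])), (np.int32(30), array([276.6, 180.4]), array([ 0.562, -0.036,  0.174])), (np.int32(30), array([259.6, 183.6]), array([0.555, 0.003, 0.174]))]
[[-1.   -0.05 -0.    0.5 ]
 [-0.03  0.73 -0.69  0.15]
 [ 0.04 -0.68 -0.73  1.02]
 [ 0.    0.    0.    1.  ]]
```

View pics/t0c.png

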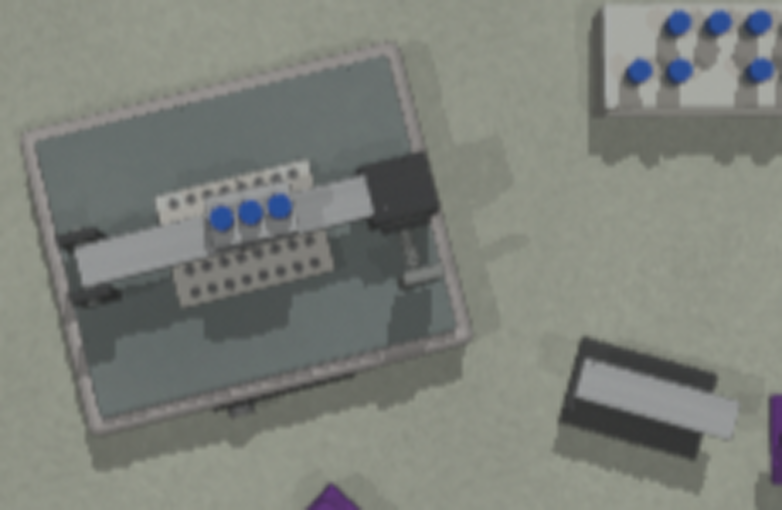

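The crop confirms it: the aluminium block with three blue caps lies on the clamp arm (crop 250,212), and the bare aluminium ledge stands on a dark foot (crop 655,397). The purple objects are excluded.

Run:
```python
from h import *
c=ld('t0.png');s=ld('s0.png')
def P(x,y,z): return onz(c,195+x/3.4-.35,120+y/3.4-.35,z)[:2]
def yaw(a,b): d=b-a; return np.arctan2(-d[0],d[1])
for n,a,b,z in [('arm up',(365,178),(75,247),.122),('arm lo',(372,218),(85,287),.122),('deck far',(390,43),(25,135),.06),('deck near',(466,335),(100,430),.06),('rest far',(737,402),(586,361),.07),('rest near',(726,437),(577,397),.07)]:
    A,B=P(*a,z),P(*b,z);print(n,A.round(3),B.round(3),yaw(A,B).round(3))
print('tab',P(403,284,.137),P(442,275,.137),'head corners',[P(*q,.122).round(3) for q in [(357,168),(427,153),(438,212),(372,230)]])
hsv=cv2.cvtColor(s['color'][:,:,::-1].copy(),cv2.COLOR_BGR2HSV)
m=cv2.inRange(hsv,(105,150,60),(125,255,255)); n,_,st,ce=cv2.connectedComponentsWithStats(m)
for i in range(1,n):
    if 230<ce[i][0]<270: print(ce[i],st[i,4],onz(s,*ce[i],.166).round(3))
print({k:np.round(v,3) for k,v in ctrl.get_obs().items()})
```

```text
arm up [ 0.588 -0.097] [0.54  0.109] 0.228
arm lo [ 0.56  -0.102] [0.512 0.102] 0.23
deck far [ 0.699 -0.12 ] [0.631 0.156] 0.243
deck near [ 0.478 -0.174] [0.409 0.099] 0.247
rest far [ 0.427 -0.372] [ 0.458 -0.261] -0.272
rest near [ 0.401 -0.364] [ 0.431 -0.254] -0.269
tab [ 0.51154776 -0.12192686] [ 0.51765614 -0.14922049] head corners [array([ 0.595, -0.091]), array([ 0.606, -0.141]), array([ 0.564, -0.148]), array([ 0.551, -0.101])]
[247.90140845 207.07042254] 142 [ 0.562 -0.017  0.166]
{'time_s': np.float64(0.1), 'qpos': array([ 1.248,  0.3  ,  1.522, -0.   ,  1.321, -0.067]), 'joint_vel': array([ 0.   , -0.002, -0.001, -0.001, -0.   ,  0.001]), 'tau': array([ 2.0000e-03, -5.3264e+01, -3.5329e+01,  7.1000e-02,  2.3000e-02,
       -0.0000e+00]), 'ee_pos': array([0.139, 0.532, 0.205]), 'eef_rot': array([-3.141, -0.   ,  2.886]), 'force': array([-0.597, -0.586, -0.017]), 'moment': array([-0.021, -0.046, -0.043]), 'grip_force': np.float64(0.0), 'grip_width': np.float64(0.094)}
```

```bash
python3 -m pendant '[[[0,0,4],0],[[0,0,4],0],[[2.3,-3.05,0],-0.06],[[2.3,-3.05,0],-0.06],[[2.3,-3.05,0],-0.06],[[2.3,-3.05,0],-0.06],[[2.3,-3.05,0],-0.06],[[2.3,-3.05,0],-0.06],[[2.3,-3.05,0],-0.06],[[2.3,-3.05,0],-0.06],[[2.3,-3.05,0],-0.06],[[2.3,-3.05,0],-0.06],[[2.3,-3.05,0],-0.06],[[2.3,-3.05,0],-0.06],[[2.3,-3.05,0],-0.06],[[2.3,-3.05,0],-0.06],[[2.3,-3.05,0],-0.06],[[2.3,-3.05,0],-0.06],[[2.3,-3.05,0],-0.06],[[2.3,-3.05,0],-0.06]]' 1 20
python3 -m pendant '[[[0,0,-1],0],[[0,0,0],0],[[0,0,0],0]]'
python3 - <<'E'
from h import *
c=snap('wrist','w0.png'); o=ctrl.get_obs(); print(np.round(o['ee_pos'],3),np.round(o['eef_rot'],3),o['time_s'])
hsv=cv2.cvtColor(c['color'][:,:,::-1].copy(),cv2.COLOR_BGR2HSV)
m=cv2.inRange(hsv,(105,150,60),(125,255,255)); n,_,st,ce=cv2.connectedComponentsWithStats(m)
for i in range(1,n):
    if st[i,4]>30: print(ce[i].round(),st[i,4],onz(c,*ce[i],.174).round(3))
E
```

```text
time_s: 1.77
ee_pos: [0.5539, -0.0188, 0.2851]
eef_rot: [-3.141, -0.0, 1.803]
force: [-0.5, 0.9, 0.4]
grip_width: 0.0939
grip_force: 0.0
time_s: 2.02
ee_pos: [0.5527, -0.0166, 0.2747]
eef_rot: [-3.14, -0.001, 1.806]
force: [0.1, -0.8, 0.3]
grip_width: 0.094
grip_force: 0.0
[ 0.553 -0.016  0.276] [-3.141 -0.     1.807] 2.0667
[289. 183.] 316 [0.555 0.005 0.174]
[288. 218.] 626 [ 0.56  -0.023  0.174]
[318. 411.] 81 [ 0.635 -0.203  0.174]
```

View pics/w0.png

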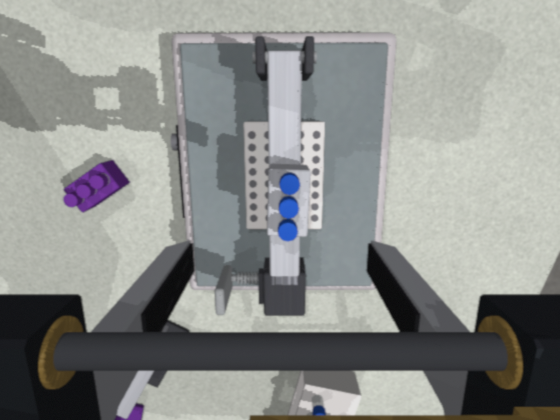

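The wrist view is aligned with the shaker axis. The caps are at (289,183), (288,207) and (288,231), the head top spans about x 264-306 and y 272-314, and the tab is near (223,290). The gripper is nearly centred over the block, so I'll correct it by 4 mm and go down.

```bash
python3 - <<'E'
from h import *
c=ld('w0.png')
for n,u,v,z in [('cap',289,183,.174),('cap',288,207,.174),('cap',288,231,.174),('bl',269,190,.157),('br',309.5,190,.157),('armL',268,110,.122),('armR',301,110,.122),('headL',264,285,.122),('headR',306,285,.122),('headfront',285,314,.122),('tab1',218,311,.137),('tab2',228,311,.137),('tab far',230,278,.137)]: print(n,onz(c,u,v,z).round(4))
E
python3 -m pendant '[[[0.4,0.1,-3],0],[[0,0,-3],0],[[0,0,-3],0],[[0,0,-3],0],[[0,0,-2.6],0],[[0,0,0],0],[[0,0,0],0]]'
python3 - <<'E'
from h import *
c=snap('side','s1.png')['color'][120:320,150:350,::-1]; cv2.imwrite('pics/s1c.png',cv2.resize(c,None,fx=3,fy=3,interpolation=cv2.INTER_CUBIC))
E
```

```text
cap [0.5544 0.0056 0.174 ]
cap [ 0.5584 -0.0139  0.174 ]
cap [ 0.5633 -0.0338  0.174 ]
bl [ 0.5404 -0.0073  0.157 ]
br [0.574  0.0007 0.157 ]
armL [0.5235 0.0566 0.122 ]
armR [0.5524 0.0635 0.122 ]
headL [ 0.5584 -0.113   0.122 ]
headR [ 0.6003 -0.1029  0.122 ]
headfront [ 0.5873 -0.1404  0.122 ]
tab1 [ 0.519 -0.144  0.137]
tab2 [ 0.5287 -0.1417  0.137 ]
tab far [ 0.5235 -0.1058  0.137 ]
time_s: 2.65
ee_pos: [0.5569, -0.015, 0.1301]
eef_rot: [-3.141, -0.0, 1.807]
force: [0.4, 0.2, 1.0]
grip_width: 0.0937
grip_force: 0.0
```

View pics/s1c.png

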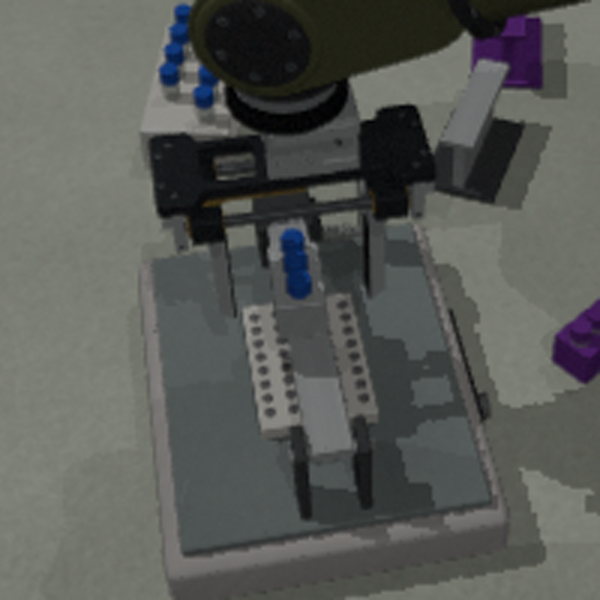

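The fingers straddle the block cleanly, at crop (225,270) and (372,260). Next I close and lift.

```bash
python3 -m pendant '[[[0,0,0],0],[[0,0,0],0],[[0,0,0],0],[[0,0,0],0],[[0,0,0],0],[[0,0,0],0],[[0,0,0],0],[[0,0,0],0]]' 0.2 25
python3 -m pendant '[[[0,0,0.5],0],[[0,0,1],0],[[0,0,2],0],[[0,0,2],0],[[0,0,2],0],[[0,0,2],0],[[0,0,0],0]]'
```

```text
time_s: 3.37
ee_pos: [0.5572, -0.016, 0.1294]
eef_rot: [-3.142, -0.0, 1.806]
force: [0.1, -0.5, 0.2]
grip_width: 0.0442
grip_force: 0.0
time_s: 3.95
ee_pos: [0.5583, -0.016, 0.229]
eef_rot: [3.136, 0.002, 1.806]
force: [-0.3, -0.4, -2.3]
grip_width: 0.0357
grip_force: 25.0
```

The fingers finished closing during the lift, so I'll measure how high the block sits in them.

Run:
```python
from h import *
o=ctrl.get_obs();print(np.round(o['ee_pos'],4))
c=snap('wrist','w2.png');s=snap('side','s2.png')
def blue(c):
    hsv=cv2.cvtColor(c['color'][:,:,::-1].copy(),cv2.COLOR_BGR2HSV)
    m=cv2.inRange(hsv,(105,150,40),(125,255,255)); n,_,st,ce=cv2.connectedComponentsWithStats(m)
    return [(ce[i].round(1).tolist(),st[i].tolist()) for i in range(1,n) if st[i,4]>15]
print(blue(c));print(blue(s))
a=cv2.resize(s['color'][100:280,170:330,::-1],None,fx=2.5,fy=2.5,interpolation=cv2.INTER_CUBIC)
b=cv2.resize(c['color'][:,:,::-1],(560,450)[:1]+(450,))[:, 100:460]
cv2.imwrite('pics/w2s.png',np.hstack([a,b]))
```

```text
[ 0.5583 -0.016   0.229 ]
[([280.1, 277.9], [262, 221, 38, 112, 3428])]
[([323.3, 2.2], [308, 0, 38, 6, 181]), ([210.7, 123.5], [208, 122, 6, 4, 22]), ([218.0, 148.9], [215, 145, 7, 8, 37]), ([246.6, 175.1], [241, 164, 12, 23, 180])]
```

View pics/w2s.png

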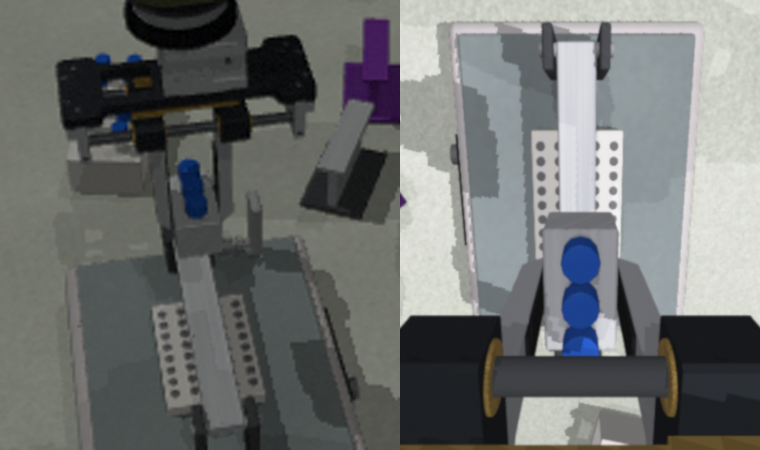

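The block is held upright and square between the fingers. The hinge-side cap is at crop (197,205) in the side view and (580,260) in the wrist view, so I'll triangulate its height from those.

Run:
```python
from h import *
w=ld('w2.png');s=ld('s2.png')
def tri(p,q):
    o1,d1=ray(w,*p);o2,d2=ray(s,*q);k=np.linalg.lstsq(np.c_[d1,-d2],o2-o1,rcond=None)[0]
    a,b=o1+k[0]*d1,o2+k[1]*d2; return ((a+b)/2).round(4),np.linalg.norm(a-b).round(4)
# cap top centres
print(tri((280,241),(249,180)))
print('blocktop hinge edge', tri((281,199.5),(250,199)))
p=np.array([.5583,-.016,.229]);yh=np.array([-.233,.972,0])
for h in (.212,.217,.222): print(h,[proj(s,np.r_[(p+yh*.03)[:2],h]).round(1).tolist(),proj(w,np.r_[(p+yh*.03)[:2],h]).round(1).tolist()])
```

```text
(array([0.5529, 0.0056, 0.2649]), np.float64(0.0001))
blocktop hinge edge (array([0.5522, 0.0132, 0.2212]), np.float64(0.0005))
0.212 [[250.8, 202.3], [279.9, 195.5]]
0.217 [[250.7, 200.5], [279.9, 197.5]]
0.222 [[250.6, 198.7], [280.0, 199.6]]
```

```bash
python3 -m pendant '[[[-0.6,-1.5,0],-0.025],[[-1.3,-3,0],-0.05],[[-1.3,-3,0],-0.05],[[-1.3,-3,0],-0.05],[[-1.3,-3,0],-0.05],[[-1.3,-3,0],-0.05],[[-1.3,-3,0],-0.05],[[-1.3,-3,0],-0.05],[[-1.3,-3,0],-0.05],[[-1.3,-3,0],-0.05],[[-0.6,-1.3,0],-0.03],[[0,0,-2],0],[[0,0,-3],0],[[0,0,-3],0],[[0,0,-2],0],[[0,0,0],0],[[0,0,0],0],[[0,0,0],0]]'
python3 - <<'E'
from h import *
print(np.round(ctrl.get_obs()['ee_pos'],4))
s=snap('side','s3.png');t=snap('top','t3.png')
k=lambda a,y,x,w,h,f:cv2.resize(a['color'][y:y+h,x:x+w,::-1],None,fx=f,fy=f,interpolation=cv2.INTER_CUBIC)
cv2.imwrite('pics/st3.png',np.hstack([k(s,100,260,100,100,4),k(t,190,345,100,100,4)]))
E
```

```text
time_s: 5.55
ee_pos: [0.4285, -0.3141, 0.1253]
eef_rot: [3.141, 0.0, 1.301]
force: [0.8, -0.0, -1.0]
grip_width: 0.0359
grip_force: 25.0
[ 0.4285 -0.3141  0.1253]
```

View pics/st3.png

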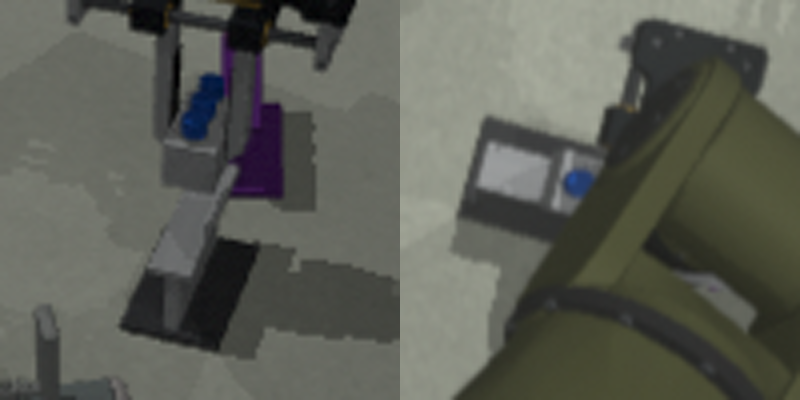

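The block is upright and aligned with the ledge (top-view cap at crop (578,182), ledge at (515,168)). I'll descend gently until it touches.

```bash
python3 -m pendant '[[[0,0,-1.5],0],[[0,0,-1.5],0],[[0,0,-0.3],0],[[0,0,-0.3],0],[[0,0,0],0],[[0,0,0],0]]'
python3 -m pendant '[[[0,0,-0.2],0],[[0,0,-0.1],0],[[0,0,0],0]]'
```

```text
time_s: 6.15
ee_pos: [0.4285, -0.3142, 0.0894]
eef_rot: [3.14, 0.001, 1.301]
force: [-0.7, 0.1, -2.5]
grip_width: 0.0356
grip_force: 25.0
time_s: 6.4
ee_pos: [0.4282, -0.3139, 0.0855]
eef_rot: [3.141, 0.0, 1.301]
force: [-0.6, -1.1, -2.6]
grip_width: 0.0358
grip_force: 25.0
```

```bash
python3 -m pendant '[[[0,0,-0.2],0],[[0,0,-0.1],0],[[0,0,0],0]]'
python3 -m pendant '[[[0,0,-0.2],0],[[0,0,0],0],[[0,0,0],0]]'
```

```text
time_s: 6.65
ee_pos: [0.4283, -0.314, 0.0832]
eef_rot: [3.141, 0.0, 1.301]
force: [-4.6, 2.4, 7.1]
grip_width: 0.0358
grip_force: 25.0
time_s: 6.9
ee_pos: [0.4282, -0.3143, 0.0827]
eef_rot: [3.141, 0.001, 1.301]
force: [-9.9, 6.4, 25.5]
grip_width: 0.0358
grip_force: 25.0
```

Contact. I'll ease off slightly and open.

```bash
python3 -m pendant '[[[0,0,0.2],0],[[0,0,0],0],[[0,0,0],0]]'
python3 -m pendant '[[[0,0,0],0],[[0,0,0],0],[[0,0,0],0],[[0,0,0],0],[[0,0,0],0],[[0,0,0],0],[[0,0,0],0],[[0,0,0],0]]' 0.75
python3 -m pendant '[[[0,0,1],0],[[0,0,2],0],[[0,0,3],0],[[0,0,4],0],[[0,0,4],0],[[0,0,2],0],[[0,0,0],0],[[0,0,0],0]]'
python3 - <<'E'
from h import *
s=snap('side','s4.png');w=snap('wrist','w4.png')
k=lambda a,y,x,w,h,f:cv2.resize(a['color'][y:y+h,x:x+w,::-1],None,fx=f,fy=f,interpolation=cv2.INTER_CUBIC)
cv2.imwrite('pics/sw4.png',np.hstack([k(s,100,260,80,105,4),w['color'][:,60:500,::-1]]))
E
```

```text
time_s: 7.15
ee_pos: [0.4283, -0.314, 0.0827]
eef_rot: [3.141, 0.0, 1.301]
force: [-1.3, 0.4, 4.7]
grip_width: 0.0358
grip_force: 25.0
time_s: 7.82
ee_pos: [0.4282, -0.3139, 0.0824]
eef_rot: [3.142, 0.0, 1.301]
force: [-0.1, -0.6, 0.7]
grip_width: 0.0709
grip_force: 0.0
time_s: 8.48
ee_pos: [0.4283, -0.314, 0.2437]
eef_rot: [3.14, 0.001, 1.301]
force: [-0.9, 0.1, -0.7]
grip_width: 0.07
grip_force: 0.0
```

View pics/sw4.png

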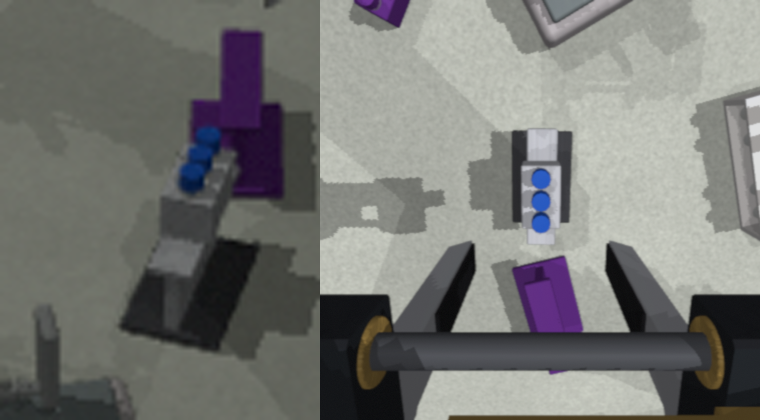

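The block stands upright and lengthwise on the aluminium ledge, at wrist (540,200), and is let go. Next I go above the tab with a narrower opening.

```bash
python3 -m pendant '[[[1.5,3,0],0.085],[[1.5,3,0],0.085],[[1.5,3,0],0.085],[[1.5,3,0],0.085],[[1.5,3,0],0.085],[[1.4,3,0],0.082],[[0,0,-2],0],[[0,0,-1],0],[[0,0,0],0],[[0,0,0],0],[[0,0,0],0]]' 0.36
python3 - <<'E'
from h import *
o=ctrl.get_obs();print(np.round(o['ee_pos'],4),np.round(o['eef_rot'],3))
w=snap('wrist','w5.png');s=snap('side','s5.png')
k=lambda a,y,x,w,h,f:cv2.resize(a['color'][y:y+h,x:x+w,::-1],None,fx=f,fy=f,interpolation=cv2.INTER_CUBIC)
cv2.imwrite('pics/w5c.png',np.hstack([k(w,150,160,240,270,2),k(s,120,210,80,135,4)]))
E
```

```text
time_s: 9.5
ee_pos: [0.517, -0.1347, 0.2128]
eef_rot: [-3.142, 0.0, 1.806]
force: [-0.1, 0.3, 0.2]
grip_width: 0.0343
grip_force: 0.0
[ 0.517  -0.1347  0.2128] [-3.142  0.     1.806]
```

View pics/w5c.png

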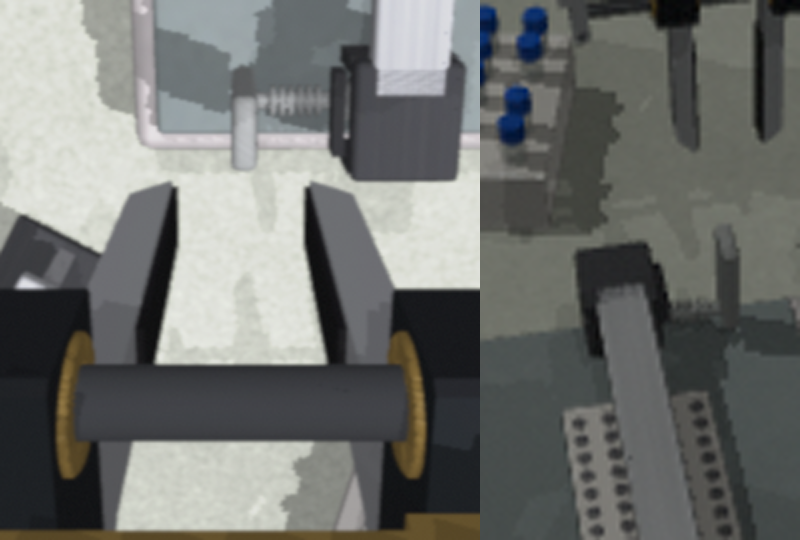

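The wrist view shows the tab top at crop x 233-257, y 95-168, the coil to its right, and the head collar at x≈332. I'll cast the tab corners.

Run:
```python
from h import *
w=ld('w5.png');p=np.array([.517,-.1347])
ex=np.array([.972,.235]);ey=np.array([-.235,.972])
for n,x,y,z in [('back',245,96,.137),('front',244,168,.137),('L',233,150,.137),('R',256,150,.137),('collar',331,110,.106),('headL',356,165,.122),('headR',460,165,.122)]:
    q=onz(w,160+x/2-.25,150+y/2-.25,z)[:2]; print(n,q.round(4),'rel tcp in shaker axes mm',(np.array([ex@(q-p),ey@(q-p)])*1000).round(1))
```

```text
back [ 0.515 -0.12 ] rel tcp in shaker axes mm [ 1.5 14.8]
front [ 0.5212 -0.1472] rel tcp in shaker axes mm [  1.1 -13.2]
L [ 0.5155 -0.1413] rel tcp in shaker axes mm [-3. -6.]
R [ 0.5239 -0.1393] rel tcp in shaker axes mm [ 5.7 -6.1]
collar [ 0.553  -0.1245] rel tcp in shaker axes mm [37.4  1.5]
headL [ 0.5658 -0.1406] rel tcp in shaker axes mm [ 46.  -17.2]
headR [ 0.6062 -0.1308] rel tcp in shaker axes mm [ 87.7 -17.2]
```

```bash
python3 -m pendant '[[[0.1,0.1,-3],0],[[0,0,-3],0],[[0,0,-3],0],[[0,0,-1.5],0],[[0,0,-1.2],0],[[0,0,0],0],[[0,0,0],0]]'
python3 -m pendant '[[[0,0,0],0],[[0,0,0],0],[[0,0,0],0],[[0,0,0],0],[[0,0,0],0],[[0,0,0],0],[[0,0,0],0],[[0,0,0],0],[[0,0,0],0]]' 0.02 40
```

```text
time_s: 10.18
ee_pos: [0.5182, -0.1333, 0.0959]
eef_rot: [-3.142, 0.0, 1.807]
force: [-1.5, -0.4, 0.1]
grip_width: 0.0339
grip_force: 0.0
time_s: 10.93
ee_pos: [0.5179, -0.1331, 0.0961]
eef_rot: [-3.141, 0.0, 1.808]
force: [-6.7, -1.3, 5.0]
grip_width: 0.0094
grip_force: 40.0
```

```bash
python3 -m pendant '[[[-0.3,-0.07,0],0],[[-0.3,-0.07,0],0],[[-0.3,-0.07,0],0],[[-0.15,-0.04,0],0],[[0,0,0],0],[[0,0,0],0],[[0,0,0],0]]' 0 50
```

```text
time_s: 11.52
ee_pos: [0.5085, -0.1354, 0.096]
eef_rot: [3.139, 0.001, 1.808]
force: [8.0, 1.6, -0.9]
grip_width: 0.0098
grip_force: 50.0
```

The latch is out about 10 mm and the spring pulls at 8 N. Next I lift along the hinge arc.

```bash
python3 -m pendant '[[[0,0.02,0.4],0],[[0,0.03,0.6],0],[[-0.01,0.03,0.6],0],[[-0.01,0.03,0.7],0],[[0,0,0],0]]'
python3 - <<'E'
from h import *
o=ctrl.get_obs();print(np.round(o['moment'],2))
E
```

```text
time_s: 11.93
ee_pos: [0.5084, -0.1345, 0.1195]
eef_rot: [3.139, 0.002, 1.808]
force: [8.0, 0.7, -5.9]
grip_width: 0.0093
grip_force: 50.0
[-0.8  -1.17  0.  ]
```

```bash
python3 -m pendant '[[[-0.03,0.11,0.76],0],[[-0.03,0.11,0.76],0],[[-0.03,0.11,0.76],0],[[-0.04,0.18,0.74],0],[[-0.04,0.18,0.74],0],[[-0.05,0.19,0.74],0],[[-0.06,0.26,0.72],0],[[-0.06,0.26,0.72],0],[[-0.06,0.26,0.72],0],[[0,0,0],0],[[0,0,0],0],[[0,0,0],0],[[0,0,0],0],[[0,0,0],0]]'
python3 - <<'E'
from h import *
w=snap('wrist','w6.png');s=snap('side','s6.png')
print(np.round(ctrl.get_obs()['joint_vel'],3))
k=lambda a,y,x,w,h,f:cv2.resize(a['color'][y:y+h,x:x+w,::-1],None,fx=f,fy=f,interpolation=cv2.INTER_CUBIC)
cv2.imwrite('pics/sw6.png',np.hstack([k(s,90,170,190,210,2),w['color'][:,100:480,::-1]]))
E
```

```text
time_s: 13.1
ee_pos: [0.5043, -0.1183, 0.1854]
eef_rot: [3.139, 0.002, 1.808]
force: [8.5, -4.2, -3.0]
grip_width: 0.0096
grip_force: 50.0
[-0.001  0.001  0.001 -0.001  0.002 -0.   ]
```

View pics/sw6.png

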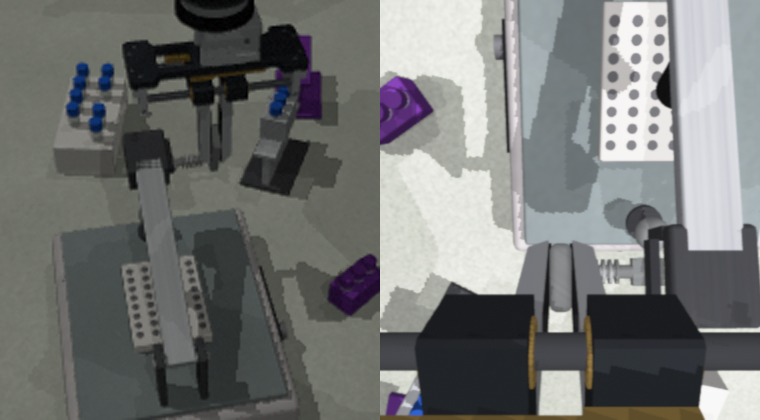

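The arm's head is up (side view (148,150), ball exposed at wrist (643,222)) and the tab is held between the fingers. The block is still on the rest at side (280,105). TCP rise is 89 mm, about 0.4 rad, and the robot is motionless. I'm handing in.

```bash
python3 -c "
from station import ctrl
print(ctrl.hand_in())"
```

```text
the job is handed in; nothing more can be done
None
```

I handed the job in at about 13 s: the tube block stands upright and lengthwise on the aluminium rest, let go, and the gripper holds the unlatched clamp arm still, its head about 90 mm up; the hand-in returned no verdict.

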